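# Lock the strap die on the handle extruder

### The arm

A 6-joint arm with a two-finger parallel gripper is mounted at the origin on the work surface. World frame = base frame: x ahead of the robot, y to its left, z up, the work surface at z = 0. Lengths are in m, angles in rad, forces in N, time in s.
With the tool pointing down it reaches from about 0.3 to 0.95 m from the base axis. Payload 3.1 kg.
Tool frame: the origin (TCP) lies between the finger pads; the fingertips stand 14 mm ahead of it and the grasp point (between the pads) lies 5 mm behind it; z points along the fingers, y is the line along which they close (so a half turn about z gives the same grasp; the last joint's range is limited). The gripper opens to 85 mm and grips with 20 to 120 N. Pads are 22 mm wide; open, the fingers measure 114 mm over their backs; the gripper's body (76 mm by 85 mm) begins 54 mm behind the grasp point. The pads swing forward as they close: fully open they stand 13 mm farther back than shut.
Start: joints at [-1.179, 0.308, 1.634, -0, 1.2, -0.07], TCP at [0.278, -0.56, 0.245] pointing down, gripper open.
Joint ranges: [-3.06, 3.06], [-0.79, 1.96], [0.05, 2.63], [-1.19, 4.34], [0.05, 2.64], [-2.94, 2.94]. Speed limits (rad/s): [2.79, 2.79, 3.14, 3.14, 3.14, 3.14].

### API

Orientations are given as [roll, pitch, yaw] about the fixed x, y, z axes, in that order (R = Rz(yaw) Ry(pitch) Rx(roll)).
In Python, from rig import manip, vision, finish_job gives the robot as it stands. The module is installed in compiled form; this text tells all that it offers.
- The arm moves only by the shell command python3 -m jog 'ROWS' [OPENING] [FORCE]. ROWS is JSON, a list of rows, each an object with "travel": the shift along the world's x, y, z in mm, a list of three; "twist": the turn, a rotation vector about the world's x, y, z in degrees, a list of three. In form: [{"travel": [x, y, z], "twist": [rx, ry, rz]}, ...]. A call has 1 to 12 rows; each row is the pose to reach, as a shift and turn from the pose commanded when the call began; what a row does not reach only later rows make up. A row lasts 1/10 s, in which the tool goes at most 50 mm and 8.59 degrees, less where a joint would pass 70% of its speed; a pose out of reach is approached as far as the arm can. A call with a gripper value outside its range is refused whole. OPENING is the closure, from 0 (fully open) to 1 (shut), set as the call begins (- or left out, the last holds). The fingers move at their own pace and stop on an object; FORCE is the grip in N (left out, the last holds). Time passes only in rows, so rows that repeat a pose let the fingers close. It gives the time, the measured TCP pose, the force, the opening and the grip force at its end, in the units of the state.
- manip.get_state(): the state, without advancing time (a new reading comes with each control period).
- vision.read_camera(name): name is "side" or "top"; returns a dict with "image" (384x512x3 uint8, blue, green, red), "intrinsics" (3x3 intrinsics, pixels), "cam_to_world" (4x4, takes a point from camera to world coordinates). Camera axes: x right, y up, looking along -z (the intrinsics and any distortion apply to the point x, -y, -z); pixel columns grow to the right and rows downward; lengths in m; the calibration is good to about 2 mm. A picture is of the moment at which its call begins. There is no depth.
- finish_job(): hands the job in; it is judged then, once.
The state is a dict: "time": time; "qpos": joint angles; "joint_vel": joint speeds; "tau": joint torques, N m; "tool_pos": TCP position; "eef_rot": TCP orientation; "contact_force": force on the tool from outside, world axes, zero at the start; "ft_torque": the same for the moment, N m; "opening": finger opening in m; "finger_force": force on a finger pad.
Only numpy, scipy, OpenCV 4.12 (cv2) and the standard library are available. Lean on these libraries where they do the work, as an engineer would, in place of code of your own. Each camera call takes 0.05 s, during which the arm holds its last target. There are 200 camera calls.

### The job

On the clay extruder with the flat strap outlet, push the holding bolt fully home between the barrel's two lugs so that the barrel cannot turn, then turn the knurled lock ring clockwise (seen from above) until it is tight, its black stud in line with the bolt. The barrel must stay square as it is set, with the bolt left home; leave the extruder with the round nozzle alone.

Things in the scene. Friction and masses are not known exactly. Their poses are not given: they have to be found in the camera images.
- strap: The strap extruder: grey cast foot 215 x 100 x 40 mm fixed on the bench, with a round neck 46 mm in diameter up to 70 mm. The steel barrel (34 mm in diameter) stands out of the ring on the neck from 94 to 118 mm, ending in a flat slotted bar 32 x 11 mm; do not grip it. Origin on the bench under the neck's axis; x points along the foot from the bolt knob to the neck, z up.
- strap_ring_mid (a point): Centre of the strap extruder's knurled aluminium lock ring, 58 mm in diameter, 24 mm tall (70 to 94 mm above the bench): on its axis, half-way up, at 82 mm. Axes as the extruder's: x from the bolt knob to the ring, z up; they do not turn with the ring. Fingers have free room beside the neck down to 58 mm above the bench.
- strap_ring (a joint): Turn of that ring on the barrel, rad, clockwise from above: 0 slack, 1.35 tight (hard stop); starts 0 to 0.35. Drag 0.12 N m; stays where left. Black 9 mm stud on its upper face, 23.5 mm from the axis: at 1.35 it points straight towards the bolt knob, at less it stands that much anticlockwise (from above) of there. An unheld barrel turns along with the ring.
- strap_bolt_grip (a point): Knob of the strap extruder's holding bolt: a black upright block, 18 mm along the slide x 22 mm across x 38 mm tall (56 to 94 mm above the bench); this point is on its axis at 78 mm. Its x axis, level, towards the ring, is the way home. 130 mm from the ring's axis when drawn, 94 mm when home. Foot and low rails beside it lie below 51 mm.
- strap_bolt (a joint): Slide of that bolt, m: 0 drawn, 0.036 fully home (hard stop); starts 0 to 0.008. It takes 2 N to slide and stays where left. Home, its 12 mm wide bar lies in the 18 mm gap between the two barrel lugs (just above the foot, on the bolt's side of the neck) and lets the barrel turn only about 4 degrees either way.
- strap_barrel (a joint): Turn of the strap extruder's barrel in the housing, rad, clockwise from above positive: 0 is square, its lugs in line with the bolt; starts within 0.05 of it. It turns very easily (0.02 N m) while not held.
- coil_stud (a point): Black stud on the lock ring of the other extruder, 94 mm above the bench and 23.5 mm from that ring's axis. That extruder is alike but for a round nozzle, 22 mm in diameter, on top of its barrel; to be left alone.
- coil_bolt_grip (a point): The bolt knob of that other extruder (same sizes); to be left alone.
Not all that is in view belongs to the job. Leave any purple look-alike of the strap alone.

How it is judged:
By the outcome, as a careful person would: the job done as asked, in the order asked, and still so for the second after the job is handed in, with the robot touching nothing.
It also fails if it takes over 45 s, if anything falls off the work surface, if the arm or the gripper's body presses on something with over 40 N, if the wrist force passes 120 N, or if a joint passes its speed limit or range.

## Working session

There is one attempt and no reset: what is moved stays moved. The work goes in short steps, Python scripts to look and compute and a shell command to move; the robot and the scene stay as the last step left them, time stands still between calls to the robot, and variables do not carry over. Pictures are saved under pics/ and viewed, at most 10 in all, crops included, and the job is handed in when it is done.

```bash
mkdir -p pics; cat > h.py <<'E'
import numpy as np, cv2
from rig import manip, vision, finish_job
def shot(n,f=None):
    c=vision.read_camera(n); 
    if f: cv2.imwrite('pics/'+f,c['image'])
    return c
def ray(c,u,v):
    K=np.array(c['intrinsics']);T=np.array(c['cam_to_world'])
    d=np.linalg.inv(K)@[u,v,1]; return T[:3,3],T[:3,:3]@[d[0],-d[1],-d[2]]
def atz(c,u,v,z):
    o,d=ray(c,u,v); return o+d*(z-o[2])/d[2]
def proj(c,p):
    T=np.array(c['cam_to_world']);q=T[:3,:3].T@(np.array(p)-T[:3,3]);r=np.array(c['intrinsics'])@[q[0],-q[1],-q[2]];return r[:2]/r[2]
E
python3 - <<'E'
from h import *
for n in('top','side'):
    c=shot(n,n+'0.png'); print(n,np.round(c['intrinsics'],1).tolist(),np.round(c['cam_to_world'],3).tolist(),[k for k in c])
print(manip.get_state())
E
```

```text
top [[348.2, 0.0, 252.9], [0.0, 348.2, 192.2], [0.0, 0.0, 1.0]] [[-0.029, 0.996, -0.084, 0.429], [-1.0, -0.03, -0.009, -0.005], [-0.012, 0.084, 0.996, 0.736], [0.0, 0.0, 0.0, 1.0]] ['image', 'intrinsics', 'cam_to_world']
side [[379.6, 0.0, 250.2], [0.0, 379.6, 192.8], [0.0, 0.0, 1.0]] [[-0.85, 0.328, -0.412, 0.194], [-0.527, -0.552, 0.646, 0.482], [-0.015, 0.767, 0.642, 0.557], [0.0, 0.0, 0.0, 1.0]] ['image', 'intrinsics', 'cam_to_world']
{'time': 0.1, 'qpos': array([-1.17867741e+00,  3.08936348e-01,  1.63502150e+00,  1.47172468e-05,
        1.19971822e+00, -6.96996049e-02]), 'joint_vel': array([-0.00032128, -0.00044324, -0.00497178,  0.00070622, -0.00013561,
        0.00052066]), 'tau': array([-9.12448959e-04, -4.16405797e+01, -2.77644914e+01, -1.45482568e-04,
        4.03028142e-03,  1.23861642e-05]), 'tool_pos': array([ 0.27819609, -0.55888711,  0.24416841]), 'eef_rot': array([-3.13951526e+00, -1.58766417e-04,  4.61813008e-01]), 'contact_force': array([ 0.69489475,  0.05562274, -0.23448092]), 'ft_torque': array([ 0.00417647, -0.03171376,  0.00034891]), 'finger_force': 0.0, 'opening': 0.08537797849499633}
```

View pics/top0.png

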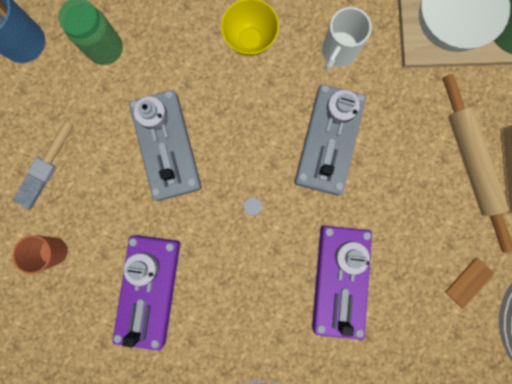

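View pics/side0.png

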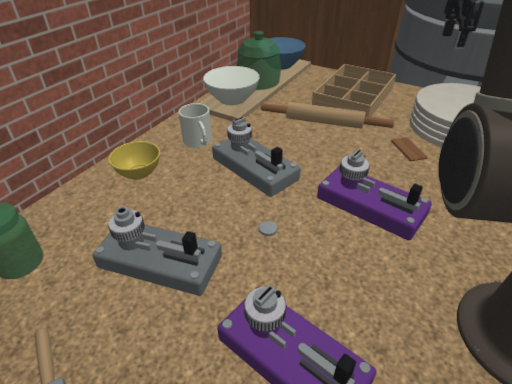

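Candidates: the grey at top (343,105) has a flat bar. The grey at (149,110) has a round nozzle (the coil), and the purple ones at (140,268) and (353,258) are look-alikes. Grey with a flat bar fits, so the target is (343,105); I'll confirm it in a crop.

```bash
python3 - <<'E'
from h import *
a=cv2.imread('pics/top0.png')[78:203,285:385]; b=cv2.imread('pics/side0.png')[110:200,200:310]
a=cv2.resize(a,(440,550),interpolation=cv2.INTER_CUBIC)
b=cv2.resize(b,(360,295),interpolation=cv2.INTER_CUBIC)
o=np.zeros((550,800,3),np.uint8);o[:,:440]=a;o[:295,440:]=b
cv2.imwrite('pics/crop1.png',o)
E
```

```text
(no output)
```

View pics/crop1.png

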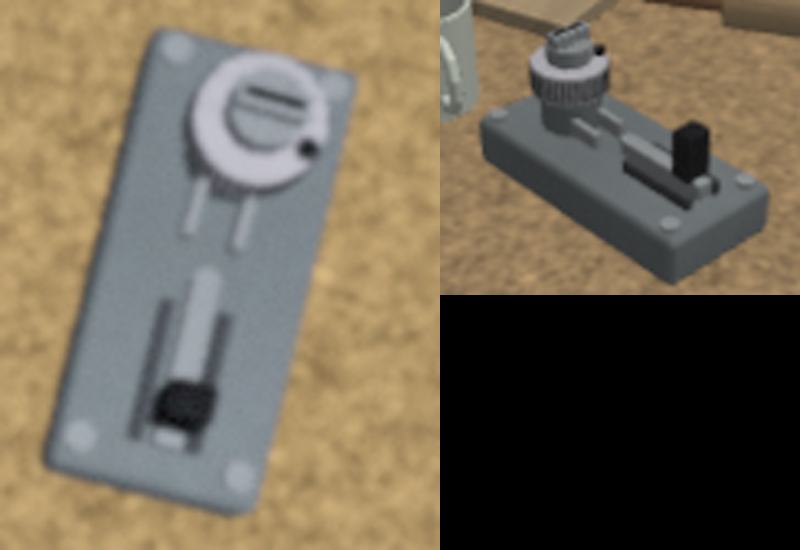

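The crop shows the strap extruder: flat slotted bar, ring centre at about (258,120), stud at (309,149) and knob top at about (187,400) in crop pixels.

```bash
python3 - <<'E'
from h import *
c=shot('top')
f=lambda x,y,z: atz(c,285+(x+.5)/4.4-.5,78+(y+.5)/4.4-.5,z)
r=f(258,120,.094); s=f(309,149,.094); k=f(187,400,.094)
C=[f(*p,.04) for p in((155,30),(355,75),(255,515),(47,462))]
print(r,s,k,'r-k',np.linalg.norm((r-k)[:2]),'r-s',np.linalg.norm((r-s)[:2]))
print([np.linalg.norm(C[i]-C[(i+1)%4]) for i in range(4)])
yf=lambda d: np.degrees(np.arctan2(d[1],d[0]))
print('yaw rk',yf(r-k),'yaw foot',yf(C[1]-C[2]),yf(C[0]-C[3]),'stud',yf(s-r), 'todo', (yf(s-r)-yf(k-r))%360)
s2=shot('side'); print('side proj ring,knob', proj(s2,r),proj(s2,k))
E
```

```text
[ 0.64245278 -0.1747129   0.094     ] [ 0.62903985 -0.19577879  0.094     ] [ 0.52252511 -0.13868643  0.094     ] r-k 0.12522201438924313 r-s 0.02497355420592508
[np.float64(0.09502626218447098), np.float64(0.21133949810243705), np.float64(0.0971896300653685), np.float64(0.2094704433084753)]
yaw rk -16.720354342119 yaw foot -15.58899492266782 -16.180380641022715 stud -122.48544262408727 todo 74.2349117180317
side proj ring,knob [238.35456083 127.98263433] [275.1055907  149.31714362]
```

```bash
python3 -m jog '[{"travel":[15,25,0],"twist":[0,0,-3]},{"travel":[40,68,0],"twist":[0,0,-8]},{"travel":[65,111,0],"twist":[0,0,-13]},{"travel":[90,155,-5],"twist":[0,0,-18]},{"travel":[115,198,-15],"twist":[0,0,-23]},{"travel":[140,241,-30],"twist":[0,0,-28]},{"travel":[165,284,-45],"twist":[0,0,-33]},{"travel":[190,327,-60],"twist":[0,0,-37]},{"travel":[215,370,-75],"twist":[0,0,-40]},{"travel":[235,404,-85],"twist":[0,0,-42]},{"travel":[244,420,-90],"twist":[0,0,-43]},{"travel":[244,420,-90],"twist":[0,0,-43]}]' 0
python3 - <<'E'
from h import *
c=shot('side'); i=c['image'][60:240,170:410]; cv2.imwrite('pics/s1.png',cv2.resize(i,(800,600),interpolation=cv2.INTER_CUBIC)); print(manip.get_state()['tool_pos'],manip.get_state()['eef_rot'])
E
```

```text
time: 1.4
tool_pos: [0.5226, -0.1367, 0.154]
eef_rot: [-3.141, 0.002, -0.284]
contact_force: [-0.5, -0.2, -0.4]
opening: 0.0855
finger_force: 0.0
[ 0.52233373 -0.1383309   0.1545721 ] [ 3.14128247e+00  1.57032054e-03 -2.85361556e-01]
```

View pics/s1.png

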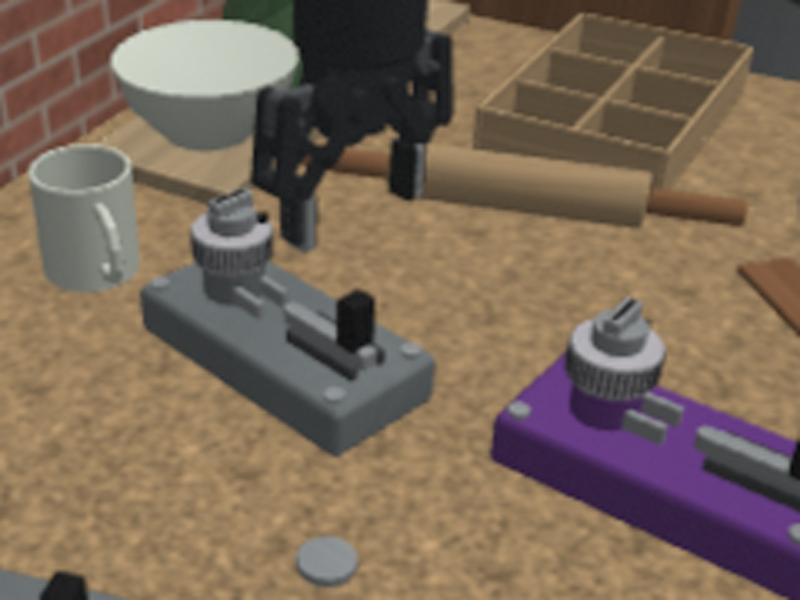

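Fingers straddle the knob line (knob at about (355,320) in the crop), with the gripper clear of the barrel. Descend and grip.

```bash
python3 -m jog '[{"travel":[0,0,-15],"twist":[0,0,0.5]},{"travel":[0,0,-40],"twist":[0,0,0.5]},{"travel":[0,0,-62],"twist":[0,0,0.5]},{"travel":[0,0,-76],"twist":[0,0,0.5]},{"travel":[0,0,-80],"twist":[0,0,0.5]},{"travel":[0,0,-80],"twist":[0,0,0.5]}]'
python3 -m jog '[{"travel":[0,0,0],"twist":[0,0,0]},{"travel":[0,0,0],"twist":[0,0,0]},{"travel":[0,0,0],"twist":[0,0,0]},{"travel":[0,0,0],"twist":[0,0,0]},{"travel":[0,0,0],"twist":[0,0,0]},{"travel":[0,0,0],"twist":[0,0,0]},{"travel":[0,0,0],"twist":[0,0,0]},{"travel":[0,0,0],"twist":[0,0,0]}]' 0.9 40
```

```text
time: 2.05
tool_pos: [0.5218, -0.1402, 0.0746]
eef_rot: [-3.142, 0.001, -0.281]
contact_force: [-0.2, -0.3, 0.6]
opening: 0.0854
finger_force: 0.0
time: 2.85
tool_pos: [0.5225, -0.1416, 0.0762]
eef_rot: [3.138, -0.001, -0.279]
contact_force: [-3.4, -6.9, 3.0]
opening: 0.0214
finger_force: 42.7
```

```bash
python3 -m jog '[{"travel":[3,-2.5,0],"twist":[0,0,0]},{"travel":[8.5,-4,0],"twist":[0,0,0]},{"travel":[14,-5.5,0],"twist":[0,0,0]},{"travel":[19,-7,0],"twist":[0,0,0]},{"travel":[24,-8.5,0],"twist":[0,0,0]},{"travel":[27,-9.3,0],"twist":[0,0,0]},{"travel":[27,-9.3,0],"twist":[0,0,0]},{"travel":[27,-9.3,0],"twist":[0,0,0]}]'
python3 -m jog '[{"travel":[2,-0.6,0],"twist":[0,0,0]},{"travel":[2,-0.6,0],"twist":[0,0,0]},{"travel":[2,-0.6,0],"twist":[0,0,0]}]'
```

```text
time: 3.65
tool_pos: [0.5506, -0.1499, 0.0762]
eef_rot: [3.14, -0.003, -0.279]
contact_force: [-1.1, -3.9, 4.8]
opening: 0.0213
finger_force: 42.9
time: 3.95
tool_pos: [0.5521, -0.1503, 0.0762]
eef_rot: [3.14, -0.002, -0.279]
contact_force: [-1.2, -3.1, 5.6]
opening: 0.0212
finger_force: 43.1
```

```bash
python3 -m jog '[{"travel":[2,-0.6,0],"twist":[0,0,0]},{"travel":[3,-0.9,0],"twist":[0,0,0]},{"travel":[3,-0.9,0],"twist":[0,0,0]}]'
python3 -m jog '[{"travel":[1.5,-0.4,0],"twist":[0,0,0]},{"travel":[2,-0.6,0],"twist":[0,0,0]},{"travel":[2,-0.6,0],"twist":[0,0,0]}]'
```

```text
time: 4.25
tool_pos: [0.5534, -0.1507, 0.0762]
eef_rot: [3.14, 0.002, -0.279]
contact_force: [-6.6, -3.0, 10.5]
opening: 0.0214
finger_force: 43.7
time: 4.55
tool_pos: [0.5534, -0.1507, 0.0761]
eef_rot: [3.14, 0.007, -0.279]
contact_force: [-11.4, -0.6, 13.9]
opening: 0.0214
finger_force: 44.3
```

```bash
python3 -m jog '[{"travel":[2,-0.6,0],"twist":[0,0,0]},{"travel":[4,-1.1,-1],"twist":[0,0,0]},{"travel":[4,-1.1,-1],"twist":[0,0,0]},{"travel":[4,-1.1,-1],"twist":[0,0,0]}]'
python3 -m jog '[{"travel":[-4,1.1,0],"twist":[0,0,0]},{"travel":[-6,1.7,0],"twist":[0,0,0]},{"travel":[-6,1.7,0],"twist":[0,0,0]}]'
```

```text
time: 4.95
tool_pos: [0.5537, -0.1507, 0.0758]
eef_rot: [3.141, 0.017, -0.279]
contact_force: [-21.3, 0.8, 27.4]
opening: 0.0213
finger_force: 46.1
time: 5.25
tool_pos: [0.5536, -0.1507, 0.076]
eef_rot: [3.141, 0.002, -0.28]
contact_force: [-6.3, -2.6, 12.3]
opening: 0.0216
finger_force: 44.1
```

```bash
python3 -m jog '[{"travel":[0,0,0],"twist":[0,0,0]},{"travel":[0,0,0],"twist":[0,0,0]},{"travel":[0,0,0],"twist":[0,0,0]},{"travel":[0,0,0],"twist":[0,0,0]},{"travel":[0,0,5],"twist":[0,0,0]},{"travel":[0,0,25],"twist":[0,0,0]},{"travel":[0,0,55],"twist":[0,0,0]},{"travel":[0,0,95],"twist":[0,0,0]},{"travel":[-30,0,120],"twist":[0,0,0]},{"travel":[-70,0,140],"twist":[0,0,0]},{"travel":[-110,0,150],"twist":[0,0,0]},{"travel":[-110,0,150],"twist":[0,0,0]}]' 0
python3 - <<'E'
from h import *
c=shot('top'); s=shot('side')
o=np.zeros((600,800,3),np.uint8)
o[:600,:440]=cv2.resize(c['image'][78:198,290:378],(440,600),interpolation=cv2.INTER_CUBIC)
o[:295,440:]=cv2.resize(s['image'][110:200,200:310],(360,295),interpolation=cv2.INTER_CUBIC)
cv2.imwrite('pics/c2.png',o); print(manip.get_state()['tool_pos'])
E
```

```text
time: 6.45
tool_pos: [0.4408, -0.1497, 0.2252]
eef_rot: [3.141, 0.001, -0.281]
contact_force: [-0.3, -0.1, 0.5]
opening: 0.0853
finger_force: 0.0
[ 0.44452248 -0.15047748  0.22503197]
```

View pics/c2.png

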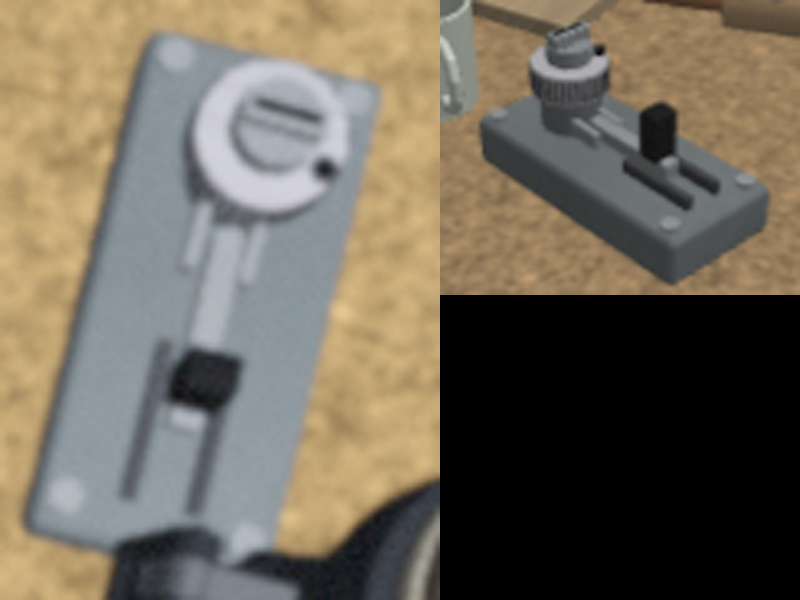

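Bolt bar lies between the lugs and the ring and stud are unmoved. Now to the ring, with yaw +60° above it.

```bash
python3 -m jog '[{"travel":[10,0,0],"twist":[0,0,5]},{"travel":[30,-3,0],"twist":[0,0,13]},{"travel":[52,-6,0],"twist":[0,0,21]},{"travel":[74,-9,0],"twist":[0,0,29]},{"travel":[96,-12,0],"twist":[0,0,37]},{"travel":[118,-15,-10],"twist":[0,0,45]},{"travel":[140,-18,-25],"twist":[0,0,53]},{"travel":[162,-21,-40],"twist":[0,0,61]},{"travel":[182,-24,-55],"twist":[0,0,69]},{"travel":[196,-25,-65],"twist":[0,0,74]},{"travel":[200,-25,-70],"twist":[0,0,76]},{"travel":[200,-25,-70],"twist":[0,0,76]}]'
python3 - <<'E'
from h import *
s=manip.get_state(); print(s['tool_pos'],s['eef_rot'],s['qpos'])
E
```

```text
time: 7.75
tool_pos: [0.6453, -0.1748, 0.1515]
eef_rot: [-3.139, 0.0, 1.047]
contact_force: [-1.0, -0.3, 0.3]
opening: 0.0853
finger_force: 0.0
[ 0.64530994 -0.17476461  0.15145635] [-3.13884428e+00  2.12911241e-04  1.04709889e+00] [-3.29735946e-01  4.84600783e-01  1.58964990e+00  3.65719022e-04
  1.07007987e+00  1.93785780e-01]
```

```bash
python3 -m jog '[{"travel":[-2,-1,-8],"twist":[0,0,0]},{"travel":[-2,-1,-25],"twist":[0,0,0]},{"travel":[-2,-1,-42],"twist":[0,0,0]},{"travel":[-2,-1,-59],"twist":[0,0,0]},{"travel":[-2,-1,-72],"twist":[0,0,0]},{"travel":[-2,-1,-78],"twist":[0,0,0]},{"travel":[-2,-1,-78],"twist":[0,0,0]}]'
python3 -m jog '[{"travel":[0,0,0],"twist":[0,0,0]},{"travel":[0,0,0],"twist":[0,0,0]},{"travel":[0,0,0],"twist":[0,0,0]},{"travel":[0,0,0],"twist":[0,0,0]},{"travel":[0,0,0],"twist":[0,0,0]},{"travel":[0,0,0],"twist":[0,0,0]}]' 0.5 40
python3 - <<'E'
from h import *
s=shot('side'); cv2.imwrite('pics/c3.png',cv2.resize(s['image'][85:200,185:335],(780,598),interpolation=cv2.INTER_CUBIC))
E
```

```text
time: 8.45
tool_pos: [0.6414, -0.176, 0.0745]
eef_rot: [-3.139, 0.001, 1.046]
contact_force: [-0.0, 0.7, 0.0]
opening: 0.0856
finger_force: 0.0
time: 9.05
tool_pos: [0.6431, -0.1765, 0.0777]
eef_rot: [3.14, -0.0, 1.046]
contact_force: [-1.5, 1.1, 6.1]
opening: 0.0568
finger_force: 43.8
```

View pics/c3.png

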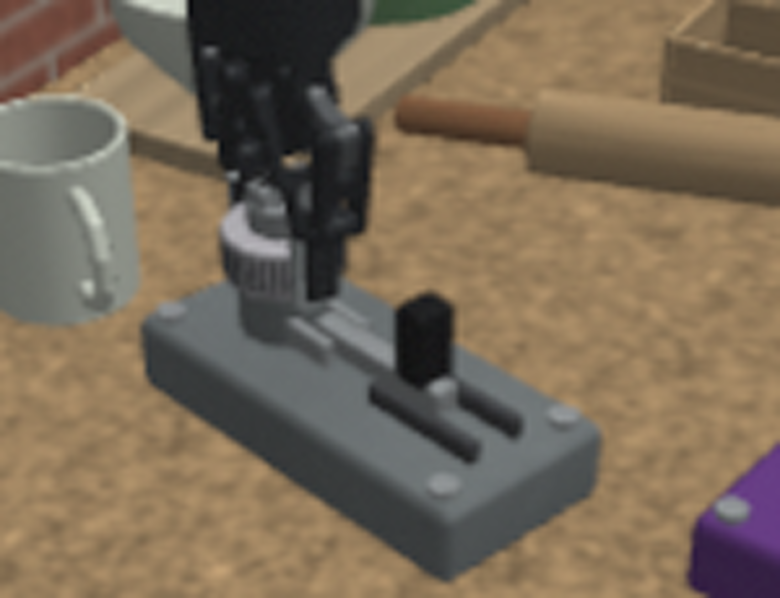

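The pads hold the ring at full height (about (270,260) in the crop), clear of the knob at (425,335). Turn.

```bash
python3 -m jog '[{"travel":[0,0,0],"twist":[0,0,-3]},{"travel":[0,0,0],"twist":[0,0,-9]},{"travel":[0,0,0],"twist":[0,0,-15]},{"travel":[0,0,0],"twist":[0,0,-21]},{"travel":[0,0,0],"twist":[0,0,-27]},{"travel":[0,0,0],"twist":[0,0,-33]},{"travel":[0,0,0],"twist":[0,0,-39]},{"travel":[0,0,0],"twist":[0,0,-45]},{"travel":[0,0,0],"twist":[0,0,-51]},{"travel":[0,0,0],"twist":[0,0,-57]},{"travel":[0,0,0],"twist":[0,0,-62]},{"travel":[0,0,0],"twist":[0,0,-66]}]'
python3 -c "
from h import *
s=manip.get_state();print(s['tool_pos'],s['eef_rot'],s['ft_torque'],s['contact_force'],s['opening'])"
python3 -m jog '[{"travel":[0,0,0],"twist":[0,0,-2]},{"travel":[0,0,0],"twist":[0,0,-4]},{"travel":[0,0,0],"twist":[0,0,-6]},{"travel":[0,0,0],"twist":[0,0,-6]}]'
python3 -c "
from h import *
s=manip.get_state();print(s['tool_pos'],s['eef_rot'],s['ft_torque'],s['contact_force'],s['opening'])"
```

```text
time: 10.3
tool_pos: [0.6433, -0.1769, 0.0778]
eef_rot: [3.14, -0.002, -0.108]
contact_force: [-1.8, -0.6, 5.2]
opening: 0.0571
finger_force: 43.8
[ 0.64326787 -0.17692712  0.07776153] [ 3.14037494e+00 -1.98719365e-03 -1.07697898e-01] [-0.11767762  0.27571505  0.09326399] [-1.82347784 -0.60393621  5.22948886] 0.057149583076195554
time: 10.7
tool_pos: [0.6432, -0.177, 0.0777]
eef_rot: [3.139, -0.002, -0.202]
contact_force: [-1.6, -0.6, 5.7]
opening: 0.0569
finger_force: 43.8
[ 0.64321006 -0.17703087  0.07774999] [ 3.13879788e+00 -1.86101461e-03 -2.02389628e-01] [0.32997628 0.20708948 1.69827151] [-1.57648876 -0.55521018  5.74432949] 0.05689762093372086
```

```bash
python3 -m jog '[{"travel":[0,0,0],"twist":[0,0,-2]},{"travel":[0,0,0],"twist":[0,0,-3]},{"travel":[0,0,0],"twist":[0,0,-3]}]'
python3 -c "
from h import *
s=manip.get_state();print(s['eef_rot'],s['ft_torque'])
c=shot('top'); s=shot('side')
o=np.zeros((600,800,3),np.uint8)
o[:600,:440]=cv2.resize(c['image'][78:198,290:378],(440,600),interpolation=cv2.INTER_CUBIC)
o[:295,440:]=cv2.resize(s['image'][110:200,200:310],(360,295),interpolation=cv2.INTER_CUBIC)
cv2.imwrite('pics/c4.png',o)"
```

```text
time: 11.0
tool_pos: [0.6448, -0.1775, 0.0777]
eef_rot: [3.139, -0.006, -0.259]
contact_force: [4.0, -2.2, 2.7]
opening: 0.0572
finger_force: 43.6
[ 3.1393176  -0.00613229 -0.2585967 ] [-0.57522982 -0.60706641  1.48826707]
```

View pics/c4.png

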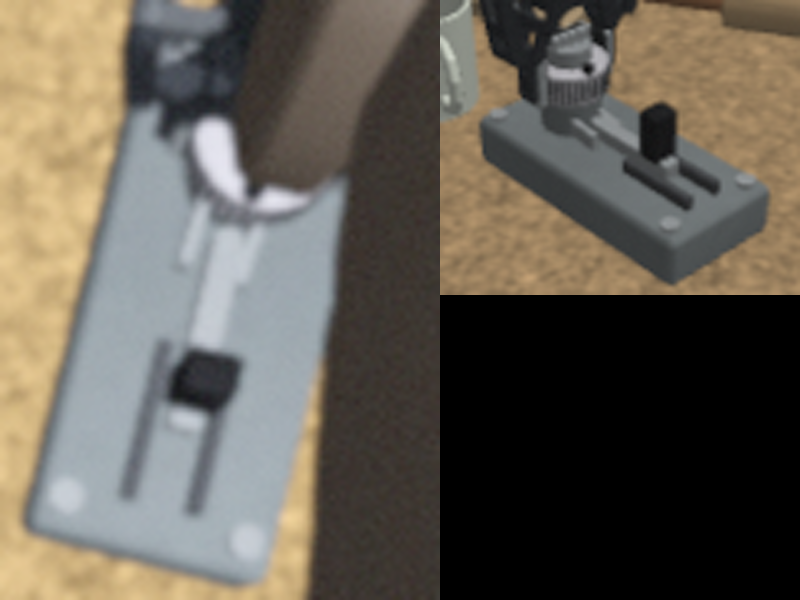

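```bash
for i in 1 2 ; do python3 -m jog '[{"travel":[0,0,0],"twist":[0,0,1]},{"travel":[0,0,0],"twist":[0,0,2]},{"travel":[0,0,0],"twist":[0,0,2]}]' | grep rot
python3 -c "
from h import *
s=manip.get_state();print(s['eef_rot'],s['ft_torque'])"; done
```

```text
eef_rot: [-3.141, -0.006, -0.232]
[-3.14147135 -0.00594019 -0.23186538] [-1.0128267  -0.64520535  0.13774909]
eef_rot: [-3.141, -0.006, -0.197]
[-3.1414187  -0.00596484 -0.19732894] [-1.0488691  -0.66676672  0.01747555]
```

```bash
python3 -m jog '[{"travel":[0,0,0],"twist":[0,0,0]},{"travel":[0,0,0],"twist":[0,0,0]},{"travel":[0,0,0],"twist":[0,0,0]},{"travel":[0,0,0],"twist":[0,0,0]},{"travel":[0,0,8],"twist":[0,0,0]},{"travel":[0,0,30],"twist":[0,0,0]},{"travel":[0,0,65],"twist":[0,0,0]},{"travel":[0,0,105],"twist":[0,0,0]},{"travel":[-40,0,130],"twist":[0,0,0]},{"travel":[-85,0,145],"twist":[0,0,0]},{"travel":[-130,0,150],"twist":[0,0,0]},{"travel":[-175,0,150],"twist":[0,0,0]}]' 0
python3 -m jog '[{"travel":[-30,0,0],"twist":[0,0,0]},{"travel":[-40,0,0],"twist":[0,0,0]},{"travel":[-40,0,0],"twist":[0,0,0]}]'
python3 -c "
from h import *
c=shot('top'); s=shot('side')
o=np.zeros((600,800,3),np.uint8)
o[:600,:440]=cv2.resize(c['image'][78:198,290:378],(440,600),interpolation=cv2.INTER_CUBIC)
o[:295,440:]=cv2.resize(s['image'][110:200,200:310],(360,295),interpolation=cv2.INTER_CUBIC)
cv2.imwrite('pics/c5.png',o)"
```

```text
time: 12.9
tool_pos: [0.4667, -0.1765, 0.2283]
eef_rot: [3.141, -0.003, -0.193]
contact_force: [0.7, -0.7, 0.0]
opening: 0.0851
finger_force: 0.0
time: 13.2
tool_pos: [0.4269, -0.1764, 0.2269]
eef_rot: [3.142, -0.001, -0.194]
contact_force: [-0.3, 0.8, -1.1]
opening: 0.0857
finger_force: 0.0
```

View pics/c5.png

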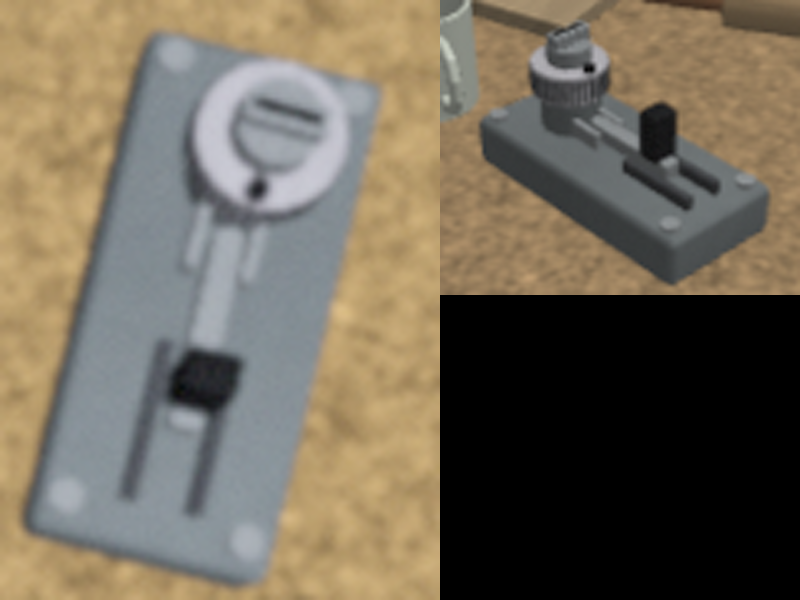

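```bash
python3 -c "
from h import *
from scipy import ndimage as nd
def dark(im,x0,x1,y0,y1):
    w=np.clip(110-im[y0:y1,x0:x1].astype(float).max(2),0,None);ys,xs=np.mgrid[y0:y1,x0:x1];return (w*xs).sum()/w.sum(),(w*ys).sum()/w.sum()
c=shot('top');s=shot('side')
us=dark(c['image'],337,346,112,119); vs=dark(s['image'],242,250,127,135)
# ring top edge by bright blob
im=c['image'].min(2).astype(float); m=(im>150); m[:85]=0;m[125:]=0;m[:,:320]=0;m[:,366:]=0
pts=np.argwhere(m)[:,::-1].astype(np.float32); print(len(pts))
(cx,cy),r=cv2.minEnclosingCircle(pts); print(cx,cy,r,us,vs)
R=atz(c,cx,cy,.094); S=atz(c,*us,.097); d=S-R
print(R,S,np.linalg.norm(d[:2]),np.degrees(np.arctan2(d[1],d[0])),'want 164')
S2=atz(s,*vs,.097);print('side stud',S2)
for a in (150,155,160,164,168,172,176):
    p=[.6432+.0235*np.cos(np.radians(a)),-.1768+.0235*np.sin(np.radians(a)),.097];q=[.6424+.0235*np.cos(np.radians(a)),-.1750+.0235*np.sin(np.radians(a)),.097];print(a,proj(c,q),proj(s,q),proj(s,p))
"
```

```text
614
340.33099365234375 103.11619567871094 23.75982666015625 (np.float64(341.0169491525424), np.float64(115.4180790960452)) (np.float64(245.36076555023922), np.float64(130.6622009569378))
[ 0.64605218 -0.16940515  0.094     ] [ 0.62142322 -0.1687282   0.097     ] 0.024638262209733853 178.42558176297783 want 164
side stud [ 0.61860754 -0.16845568  0.097     ]
150 [338.06630017 115.18594574] [242.92913808 131.27106991] [243.05566499 130.83848077]
155 [339.06550517 115.64926274] [243.68788524 131.02959458] [243.81302848 130.59779173]
160 [340.10111694 116.02667117] [244.40426297 130.75611657] [244.52807988 130.32520813]
164 [340.95049682 116.26475288] [244.94309137 130.51581506] [245.06589568 130.08569481]
168 [341.81393634 116.44478113] [245.44855849 130.25776024] [245.57039881 129.82848804]
172 [342.6871955  116.56585852] [245.91819421 129.98331414] [246.03912393 129.55494521]
176 [343.56598393 116.6273795 ] [246.34973205 129.6939172 ] [246.46980897 129.26650186]
```

```bash
python3 -c "
from h import *
print(finish_job())"
```

```text
the job is handed in; nothing more can be done
None
```

I pushed the strap extruder's bolt home to its stop, then turned the lock ring clockwise until it hit its hard stop; the stud measures within about 3° of the bolt line, and the job is handed in (no verdict was returned).

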